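# Clamp a carbon plate in the bench screw press

### The job

Slide the carbon plate along the bed of the screw press, gently, until its end rests against the yellow back stop. Then screw the press down by its red knob, clockwise, until the sprung foot holds the plate firmly at about 20 N (no less than 10, no more than 30), moving down with the knob as it sinks so that you never push or pull hard along its stem. Let go and leave the tape, the can and the bottle where they are.

Things in the scene. Friction and masses are not known exactly. Their poses are not given: they have to be found in the camera images.
- press: screw press bolted to the bench: aluminium bed 210 x 100 x 15 mm, green column and arm. Origin: at bench level on the stem's axis; x along the bed towards the stop, z up. Bed x -80 to +130 mm, its top 15 mm up. Two guide strips 12 mm high, x -50 to +50, 53 mm apart. Column x 90 to 125, 105 mm high. Arm 40 mm wide from column to stem, 83 to 105 mm above the bench (nut to 109).
- stop: yellow back stop, a rigid block 15 x 60 x 22 mm on the bed. Takes up to 40 N of push from the plate.
- stop_face (a point): middle of the lower edge of the stop's front face (x = +60 mm in the press frame), at the level of the bed's top
- plate: dark carbon plate 160 (x) x 50 (y) x 12 (z) mm, about 0.2 kg, loose on the bed between the guides, under the foot, 15 to 40 mm short of the stop at the start. Origin: centre of its underside; x along its length to the stop. Its tail sticks out over the front (-x) end of the bed by 20 mm or more; home, the tail face is at x = -100 mm in the press frame.
- plate_head (a point): middle of the lower edge of the end of the plate that must meet the stop
- plate_tail (a point): centre of the plate's other end face (the one nearer the robot, to push on)
- stem: vertical steel stem at the press origin, moving in z only, with the foot at its lower end (part of it): black disc 32 mm across on a spring of 8 N per mm, 8 mm stroke. Origin: on the axis, 57 mm below the unloaded knob_grip. The foot is screwed out by an unmeasured 0 to 9 mm, so it meets the plate (top 27 mm above the bench) at a knob angle of 1.4 to 3.2 rad: feel for it.
- knob_grip (a point): centre of the red round knob (50 mm across, 26 mm high, standing upright; 157 mm above the bench with the knob at 0 rad, sinking as it is turned clockwise). The knob must be gripped round its rim from above; any yaw.
- knob_turn (a joint): knob angle, rad, growing clockwise from above (tightening). Each rad lowers knob, stem and foot by 5 mm. 0 to 0.7 at the start, end stop 5.5. A brake holds the screw where it is left, with up to 0.2 N m either way. Foot force adds 0.005 N m per N, turning the knob back (anticlockwise): 20 N adds 0.1 N m to what the hand felt before touch in the same state of motion; it comes 0.5 rad after touch.
- knob_float (a joint): how far the knob has been pulled up (+) or pushed down (-) along the stem against its centring springs, m; 4 N per mm, stroke 6 mm each way, 0 when not loaded. Beyond 4 mm (16 N) the knob's coupling is strained.
- tape_roll: cream roll of masking tape standing flat, 84 mm across, 45 mm high; bystander; origin at the centre of its underside
- spray_can: green spray can, 58 mm across, 150 mm high; bystander; origin at the centre of its underside
- glue_bottle: white glue bottle with orange cap, 48 mm across, 110 mm high; bystander; origin at the centre of its underside
Not all that is in view belongs to the job. What is meant by the plate is not green or orange, and is the smaller of those in its own colour.

How it is judged (in metres and radians):
On the way, in this order (a step that is already met when the one before it is completed fails the run):
1. the plate is home against the stop (within 2.5 mm), with the foot not yet on it (x of plate_head in the frame of stop_face above -0.0025 m and contact force between stem and plate below 1 N), for 0.2 s.
2. the foot presses on the plate with 10 to 30 N (contact force between stem and plate between 10 and 30 N), for 0.2 s.
At the end, for the whole second after the job is handed in: The plate's end is within 2.5 mm of the stop, the foot presses on it with 10 to 30 N and the plate is still (all of step 2 and x of plate_head in the frame of stop_face above -0.0025 m and linear speed of plate below 0.01 m/s); the robot touches nothing.
It fails at once if the plate is crushed: the foot presses with more than 45 N (contact force between stem and plate above 45 N).
It fails at once if the plate is rammed into the stop with more than 40 N (contact force between stop and plate above 40 N).
It fails at once if the knob is pulled up along its stem by more than 4 mm (16 N) (value of joint knob_float above 0.004 m).
It fails at once if the knob is pushed down along its stem by more than 4 mm (16 N) (value of joint knob_float below -0.004 m).
It fails at once if the tape, can or bottle is moved by more than 20 mm (distance of any of tape_roll, spray_can, glue_bottle from where it was at the start of the episode above 0.02 m).
It also fails if it takes over 72 s, if anything falls off the work surface, if the arm or the gripper's body presses on something with over 40 N, if the wrist force passes 120 N, or if a joint passes its speed limit or range.

### The arm

A 6-joint arm with a two-finger parallel gripper is mounted at the origin on the work surface. World frame = base frame: x ahead of the robot, y to its left, z up, the work surface at z = 0. Lengths are in mm, angles in degrees, forces in N, time in s.
With the tool pointing down it reaches from about 350 to 850 mm from the base axis. Payload 8.1 kg.
Tool frame: the origin (TCP) lies between the finger pads; the fingertips stand 11 mm ahead of it and the grasp point (between the pads) lies 8 mm behind it; z points along the fingers, y is the line along which they close (so a half turn about z gives the same grasp; the last joint's range is limited). The gripper opens to 85 mm and grips with 20 to 120 N. Pads are 22 mm wide; open, the fingers measure 114 mm over their backs; the gripper's body (76 mm by 85 mm) begins 54 mm behind the grasp point. The pads swing forward as they close: fully open they stand 13 mm farther back than shut.
Start: joints at [-68.835, 7.471, 85.268, -0, 87.261, -4.893], TCP at [263.589, -539.004, 202.792] pointing down, gripper open.
Joint ranges: [-169.43, 169.43], [-51.17, 129.36], [1.28, 143.12], [-76.62, 256.62], [0, 156.53], [-152.29, 152.29]. Speed limits (degrees/s): [136.94, 136.94, 159.86, 180, 180, 180].

### API

Orientations are given as [roll, pitch, yaw] about the fixed x, y, z axes, in that order (R = Rz(yaw) Ry(pitch) Rx(roll)).
In Python, from bench import r, snapshot, get_calibration gives the robot as it stands.
- The arm moves only by the tool step_arm, never from a script. Its argument "rows" is a list of rows, each a list of 2 entries, a list of its own where there are three numbers: the shift along the tool's x, y, z in mm, then the turn about the tool's z in degrees. In form: [[[tx, ty, tz], yaw], ...]. A call has 1 to 12 rows; each row is the pose to reach, as a shift and turn from the pose commanded when the call began, along the tool's axes at that moment; what a row does not reach only later rows make up. A row lasts 1/10 s, in which the tool goes at most 50 mm and 8.59 degrees, less where a joint would pass 70% of its speed; a pose out of reach is approached as far as the arm can. A call with a gripper value outside its range is refused whole. "fingers" is the opening, from 0 (shut) to 1 (fully open), set as the call begins (left out, the last holds). The fingers move at their own pace and stop on an object; "squeeze" is the grip in N (left out, the last holds). Time passes only in rows, so rows that repeat a pose let the fingers close. It gives the time, the measured TCP pose, the force, the opening and the grip force at its end, in the units of the state.
- r.sense(): the state, without advancing time (a new reading comes with each control period).
- snapshot(name): name is "side" or "top"; returns the picture (480x640x3 uint8, blue, green, red); there is no depth.
- get_calibration(name): a dict with "fovy" (degrees; the focal length in pixels is half the picture's height over the tangent of half this angle, whatever the lens; pixels are square), "cx", "cy" (the principal point, pixels), "dist" ([k1, k2, p1, p2, k3] as OpenCV has them; the pictures are not rectified), "eye" and "orientation" of the camera in the world. Camera axes: x right, y up, looking along -z (the intrinsics and any distortion apply to the point x, -y, -z); pixel columns grow to the right and rows downward; lengths in mm; the calibration is good to about 2 mm. A picture is of the moment at which its call begins. get_calibration takes no time and is no camera call.
- r.hand_in(): hands the job in; it is judged then, once.
The state is a dict: "time": time; "joint_pos": joint angles; "qd": joint speeds; "joint_efforts": joint torques, N m; "tool_pos": TCP position; "tcp_rot": TCP orientation; "ft_force": force on the tool from outside, world axes, zero at the start; "wrist_torque": the same for the moment, N m; "finger_gap": finger opening in mm; "grip_force": force on a finger pad.
Only numpy, scipy, OpenCV 4.12 (cv2) and the standard library are available. Lean on these libraries where they do the work, as an engineer would, in place of code of your own. Each camera call takes 0.05 s, during which the arm holds its last target. There are 200 camera calls.

## Working session

There is one attempt and no reset: what is moved stays moved. The work goes in short steps, Python scripts to look and compute and a tool call to move; the robot and the scene stay as the last step left them, time stands still between calls to the robot, and variables do not carry over. Pictures are saved under pics/ and viewed, at most 10 in all, crops included, and the job is handed in when it is done.

Besides the shell and the picture viewer there is one more tool, called after "Emit:" as name(argument=value, ...), one argument or row to a line, values as JSON. step_arm: Moves the arm, as the interface text tells. Its arguments: {"type":"object","properties":{"rows":{"type":"array"},"fingers":{"type":"number"},"squeeze":{"type":"number"}},"required":["rows"]}

```bash
mkdir -p pics; ls; cat > h.py <<'E'
import numpy as np, cv2
from bench import r, snapshot, get_calibration
from scipy.spatial.transform import Rotation as R
def cal(n):
    c=get_calibration(n); f=240/np.tan(np.radians(c["fovy"])/2)
    K=np.array([[f,0,c["cx"]],[0,f,c["cy"]],[0,0,1]])
    o=np.array(c["orientation"],float)
    M=R.from_euler('xyz',o,degrees=True).as_matrix() if o.size==3 else o
    return K,np.array(c["dist"],float),np.array(c["eye"],float),M
def ray(n,uv):
    K,d,e,M=cal(n)
    p=cv2.undistortPoints(np.array(uv,float).reshape(-1,1,2),K,d)[:,0]
    return e,np.c_[p[:,0],-p[:,1],-np.ones(len(p))]@M.T
def onz(n,uv,z):
    e,D=ray(n,uv); return e+D*((z-e[2])/D[:,2])[:,None]
def pix(n,P):
    K,d,e,M=cal(n); q=(np.array(P,float).reshape(-1,3)-e)@M; q=q*[1,-1,-1]
    return cv2.projectPoints(q,np.zeros(3),np.zeros(3),K,d)[0][:,0]
E
python3 - <<'E'
from h import *
for n in("top","side"):
    print(get_calibration(n)); cv2.imwrite(f"pics/{n}0.png",snapshot(n))
print(r.sense())
E
```

```text
pics
{'fovy': 51.808783790810224, 'cx': 318.08666100754164, 'cy': 236.80880391621167, 'dist': array([0.03777287, 0.        , 0.        , 0.        , 0.        ]), 'eye': array([ 434.74961695,   39.95208169, 1172.05331097]), 'orientation': array([  8.44131346,  -0.49618986, -89.61704447])}
{'fovy': 49.793887323538534, 'cx': 321.56971900658374, 'cy': 238.53422490461003, 'dist': array([-0.02847752,  0.        ,  0.        ,  0.        ,  0.        ]), 'eye': array([ 27.62263146, 710.51544049, 882.06887636]), 'orientation': array([  49.57928455,   -0.41868797, -140.29175912])}
{'time': 0.1, 'joint_pos': array([-6.88354034e+01,  7.51066721e+00,  8.53225925e+01, -1.51660737e-03,
        8.72625989e+01, -4.89184108e+00]), 'qd': array([-0.05565355, -0.14939984, -0.16211253,  0.02046737, -0.06390886,
       -0.09231574]), 'joint_efforts': array([ 1.14591126e-03, -5.70950246e+01, -5.01942515e+01, -1.41330361e-04,
        8.14178435e-03, -7.45347643e-05]), 'tool_pos': array([ 263.37865686, -538.49674226,  201.8548537 ]), 'tcp_rot': array([-1.79904361e+02, -6.66511046e-03,  2.60565058e+01]), 'ft_force': array([-0.79892605,  0.40206064,  0.10018032]), 'wrist_torque': array([-6.82426574e-02,  8.46563138e-05, -2.18445785e-02]), 'grip_force': 0.0, 'finger_gap': 85.28431171055304}
```

View pics/top0.png

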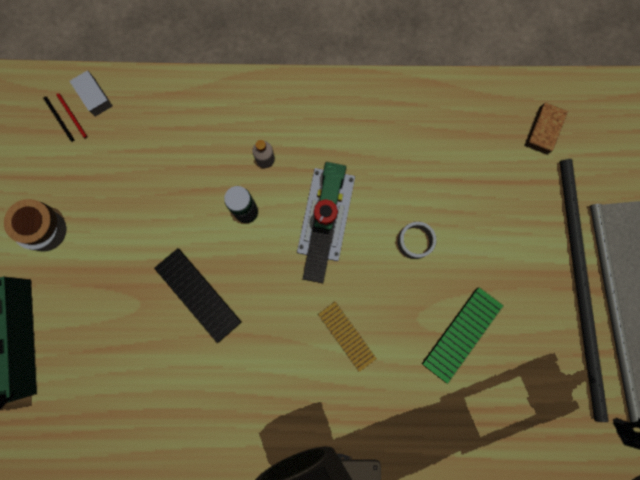

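View pics/side0.png

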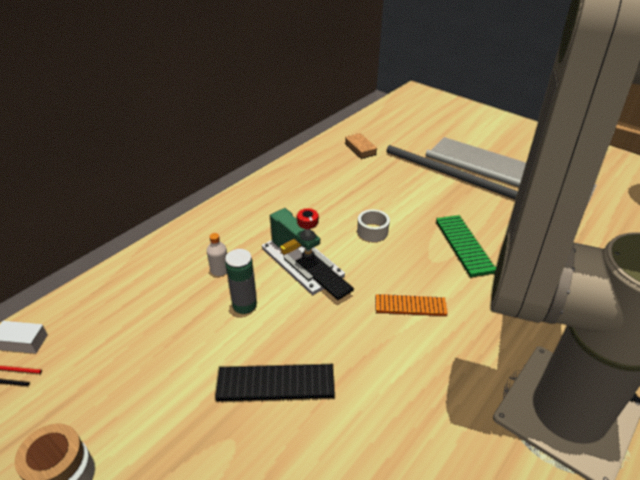

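The top view shows the press with its knob at about (325,212), the plate's tail at (314,281), the can at (240,203), the bottle at (262,152) and the tape at (417,240). The side view agrees: knob (307,218), plate end (345,290).

```bash
python3 - <<'E'
from h import *
t=cv2.imread("pics/top0.png"); s=cv2.imread("pics/side0.png")
a=cv2.resize(t[150:300,270:370],None,fx=4,fy=4,interpolation=cv2.INTER_CUBIC)
b=cv2.resize(s[190:310,250:360],None,fx=3.6,fy=5,interpolation=cv2.INTER_CUBIC)
cv2.imwrite("pics/crop0.png",np.hstack([a,b[:600]])[:, :800])
def red(im,x0,x1,y0,y1):
    h=cv2.cvtColor(im,cv2.COLOR_BGR2HSV); m=((h[...,0]<6)|(h[...,0]>174))&(h[...,1]>150)&(h[...,2]>60)
    k=np.zeros_like(m);k[y0:y1,x0:x1]=1
    m=(m&k).astype(np.uint8)
    c=max(cv2.findContours(m,cv2.RETR_EXTERNAL,cv2.CHAIN_APPROX_NONE)[0],key=cv2.contourArea)
    print(cv2.boundingRect(c),cv2.minEnclosingCircle(c)); return cv2.minEnclosingCircle(c)[0]
kt=red(t,300,350,190,235); ks=red(s,280,330,200,240)
e1,d1=ray("top",[kt]); e2,d2=ray("side",[ks]); A=np.c_[d1[0],-d2[0]]; l=np.linalg.lstsq(A,e2-e1,rcond=None)[0]
print(e1+d1[0]*l[0],e2+d2[0]*l[1], onz("top",[kt],165))
# dark plate tail in top
g=t[225:300,290:345]; m=((g.max(2)<75)).astype(np.uint8)
c=max(cv2.findContours(m,cv2.RETR_EXTERNAL,cv2.CHAIN_APPROX_NONE)[0],key=cv2.contourArea)+[290,225]
rc=cv2.minAreaRect(c); print(rc); print(onz("top",cv2.boxPoints(rc),27))
for n,uv,z in(("can",(238,196),150),("bottle",(261,146),110),("tape",(417,240),45)): print(n,onz("top",[uv],z))
E
```

```text
(314, 200, 23, 24) ((325.1216125488281, 211.14865112304688), 11.852081298828125)
(297, 209, 21, 20) ((307.2293701171875, 218.1192626953125), 10.694459915161133)
[640.071631    17.78492869 155.92709722] [638.97020375  17.02980783 155.72101221] [[638.23832856  17.98285728 165.        ]]
((318.2299499511719, 252.38998413085938), (24.0416316986084, 58.68986511230469), 8.13010311126709)
[[504.1396701   67.26828149  27.        ]
 [640.68734471  49.31076213  27.        ]
 [633.02869783  -6.71950219  27.        ]
 [496.69906802  12.21467934  27.        ]]
can [[672.23855661 201.77880488 150.        ]]
bottle [[795.88677918 160.32753646 110.        ]]
tape [[ 596.45956474 -196.65190934   45.        ]]
```

View pics/crop0.png

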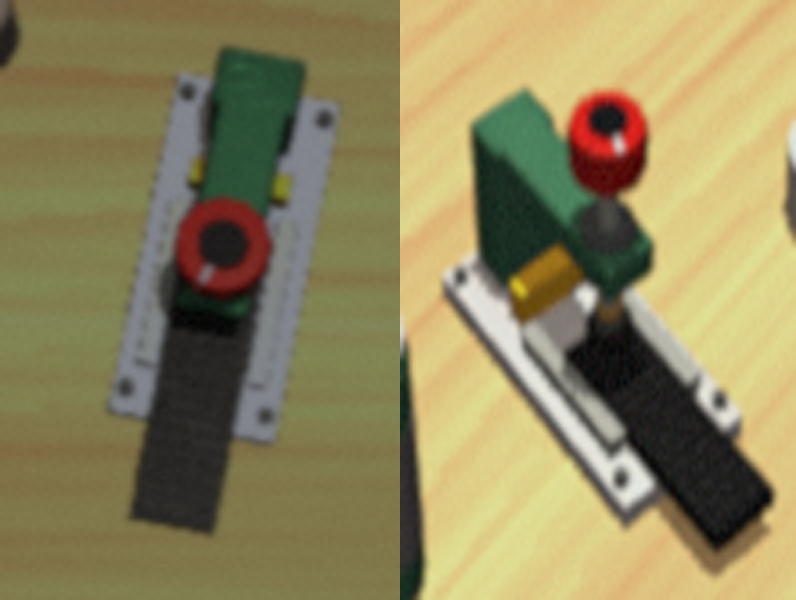

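The crop shows the bed corners at crop pixels (178,73), (342,102), (107,410), (275,442), the tail at (130,520)–(213,534), and the knob marker pointing front-left.

```bash
python3 - <<'E'
from h import *
f=lambda L:[(270+(u+.5)/4-.5,150+(v+.5)/4-.5) for u,v in L]
P=onz("top",f([(178,73),(342,102),(275,442),(107,410)]),15); print(P)
print(np.linalg.norm(P-np.roll(P,-1,0),axis=1))
bx=(P[0]+P[1]-P[2]-P[3])/2; ang=np.degrees(np.arctan2(bx[1],bx[0])); bx/=np.linalg.norm(bx)
o=P.mean(0)-bx*25; print("yaw",ang,"origin",o)
T=onz("top",f([(130,518),(213,532)]),27); print("tail",T,"in press x",(T-o)@bx, "y",(T-o)@[-bx[1],bx[0],0])
T=onz("top",f([(130,520),(213,534)]),15);print((T-o)@bx)
# side bed corners crop: 
g=lambda L:[(250+u/3.6,190+v/5) for u,v in L]
Q=onz("side",g([(625,512)]) and [(250+(625-400)/3.6,190+512/5),(250+(740-400)/3.6,190+420/5),(250+(445-400)/3.6,190+275/5)],15); print(Q,[( (q-o)@bx,(q-o)@[-bx[1],bx[0],0]) for q in Q])
U=onz("side",[(250+(715-400)/3.6,190+537/5),(250+(772-400)/3.6,190+485/5)],27); print("side tail",U,(U-o)@bx)
E
```

```text
[[774.76412439  41.77284045  15.        ]
 [757.61817516 -57.23367279  15.        ]
 [551.49045737 -16.99318809  15.        ]
 [569.65653104  81.97080591  15.        ]]
[100.48021317 210.01888641 100.61748526 209.00957222]
yaw -11.067433898395945 origin [638.84727368  17.17830094  15.        ]
tail [[505.55687504  67.41177612  27.        ]
 [497.8326097   19.39391786  27.        ]] in press x [-140.45448279 -138.8173828 ] y [ 23.71224716 -24.895354  ]
[-140.92232738 -139.26748843]
[[566.83283804  84.02241486  15.        ]
 [547.64470542 -11.33859936  15.        ]
 [771.85076797  39.87445306  15.        ]] [(np.float64(-83.50678198403027), np.float64(51.77675027381604)), (np.float64(-84.03215325265741), np.float64(-45.49416752808138)), (np.float64(126.17303799266064), np.float64(47.80595463011869))]
side tail [[506.28599352  68.21886373  27.        ]
 [498.63168148  19.23127743  27.        ]] [-139.89385641 -138.00195107]
```

Emit:
step_arm(
  rows=[
    [[20,-20,0],2],
    [[50,-50,0],6],
    [[85,-83,0],10],
    [[120,-117,0],14],
    [[155,-150,0],18],
    [[190,-184,0],22],
    [[225,-218,0],26],
    [[260,-252,0],30],
    [[295,-286,0],34],
    [[330,-320,0],37],
    [[365,-353,0],37],
    [[395,-382,0],37],
  ],
  fingers=0,
  squeeze=40,
)

```text
time: 1.3
tool_pos: [450.8, -19.9, 202.6]
tcp_rot: [-180.0, -0.0, -10.9]
ft_force: [0.3, 0.2, 0.5]
finger_gap: -0.1
grip_force: 0.0
```

Emit:
step_arm(
  rows=[
    [[4,-25,10],0],
    [[8,-50,30],0],
    [[11,-76,60],0],
    [[11,-76,95],0],
    [[11,-76,125],0],
    [[11,-76,150],0],
    [[11,-76,168],0],
    [[11,-76,178],0],
    [[11,-76,178],0],
    [[11,-76,178],0],
  ],
)

```text
time: 2.3
tool_pos: [476.3, 50.2, 25.4]
tcp_rot: [-180.0, -0.0, -10.9]
ft_force: [0.5, 0.0, 1.2]
finger_gap: -0.1
grip_force: 0.0
```

```bash
python3 - <<'E'
from h import *
t=snapshot("top"); s=snapshot("side")
a=cv2.resize(t[200:320,270:370],None,fx=4,fy=4,interpolation=cv2.INTER_CUBIC)
b=cv2.resize(s[230:350,280:380],None,fx=4,fy=4,interpolation=cv2.INTER_CUBIC)
cv2.imwrite("pics/c1.png",np.hstack([a,b])); x=r.sense(); print(x["tool_pos"],x["ft_force"],x["time"])
E
```

```text
[477.02307731  50.1718859   26.17104477] [0.7306176  0.16863676 0.08039274] 2.4
```

View pics/c1.png

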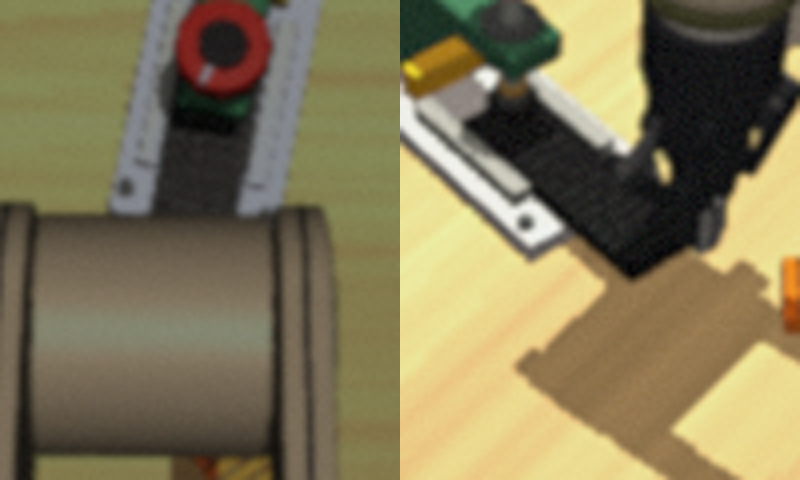

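The view shows the fingers standing just behind the plate's tail. The tail corner at (635,275) is clear of them.

Emit:
step_arm(
  rows=[
    [[2,1,2],0],
    [[5,2,3],0],
    [[8,2,3],0],
    [[10,2,3],0],
    [[12,2,3],0],
    [[14,2,3],0],
    [[16,2,3],0],
    [[18,2,3],0],
    [[20,2,3],0],
    [[22,2,3],0],
    [[24,2,3],0],
  ],
)

```text
time: 3.5
tool_pos: [499.2, 43.6, 21.8]
tcp_rot: [-180.0, -0.0, -10.9]
ft_force: [-0.1, -0.1, -0.4]
finger_gap: -0.0
grip_force: 0.0
```

Emit:
step_arm(
  rows=[
    [[2,0,0],0],
    [[4,0,0],0],
    [[6,0,0],0],
    [[8,0,0],0],
    [[10,0,0],0],
    [[12,0,0],0],
    [[14,0,0],0],
    [[15,0,0],0],
  ],
)

```text
time: 4.3
tool_pos: [514.0, 40.8, 21.8]
tcp_rot: [180.0, -0.0, -10.9]
ft_force: [-0.4, -0.3, -0.4]
finger_gap: -0.2
grip_force: 0.0
```

Emit:
step_arm(
  rows=[
    [[1.5,0,0],0],
    [[3,0,0],0],
    [[4.5,0,0],0],
    [[6,0,0],0],
    [[7,0,0],0],
    [[8,0,0],0],
    [[9,0,0],0],
    [[10,0,0],0],
  ],
)

```text
time: 5.1
tool_pos: [523.6, 38.9, 21.8]
tcp_rot: [180.0, 0.0, -10.9]
ft_force: [1.1, -0.1, 0.6]
finger_gap: -0.1
grip_force: 0.0
```

Emit:
step_arm(
  rows=[
    [[0.5,0,0],0],
    [[1,0,0],0],
    [[1.5,0,0],0],
    [[2,0,0],0],
  ],
)

```text
time: 5.5
tool_pos: [525.5, 38.6, 21.8]
tcp_rot: [180.0, 0.0, -10.9]
ft_force: [-0.3, 0.8, 0.2]
finger_gap: -0.1
grip_force: 0.0
```

```bash
python3 - <<'E'
from h import *
s=snapshot("side")
b=cv2.resize(s[220:300,255:355],None,fx=6,fy=6,interpolation=cv2.INTER_CUBIC)
cv2.imwrite("pics/c2.png",b); x=r.sense(); print(x["tool_pos"],x["ft_force"],x["time"])
E
```

```text
[525.66073256  38.56369821  21.8254449 ] [ 0.50608669 -0.52254517 -0.08889761] 5.55
```

View pics/c2.png

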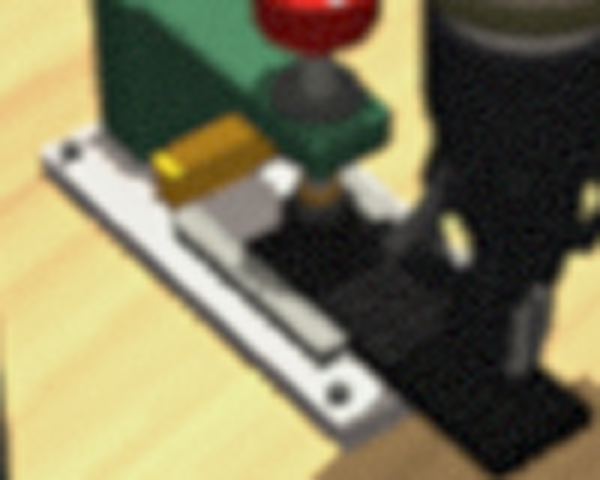

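The tail corner is at about crop (500,472), image (338,299), the same as before, so the plate seems not to have moved. I'll check where the tool projects and enlarge with more contrast.

```bash
python3 - <<'E'
from h import *
s=snapshot("side"); b=s[210:310,270:380].astype(float)
b=np.clip(255*(b/255)**.45,0,255).astype(np.uint8)
b=cv2.resize(b,None,fx=6,fy=6,interpolation=cv2.INTER_CUBIC)
x=r.sense(); T=x["tool_pos"]; bx=np.array([.982,-.189,0]); by=np.array([.189,.982,0])
o=np.array([639,17.3,0])
pts={"tip":T-[0,0,11],"tcp":T,"up":T+[0,0,40],"tailL":o-139.5*bx+25*by+[0,0,27],"homeL":o-100*bx+25*by+[0,0,27]}
for k,p in pts.items():
    q=pix("side",p)[0]; print(k,q); cv2.circle(b,tuple(int(v) for v in (q-[270,210]+.5)*6),3,(0,0,255),-1)
cv2.imwrite("pics/c3.png",b)
E
```

```text
tip [338.72031038 291.0908427 ]
tcp [338.85820059 287.78023917]
up [339.37353422 275.39795325]
tailL [337.34422527 297.30462378]
homeL [326.11955356 287.48650388]
```

View pics/c3.png

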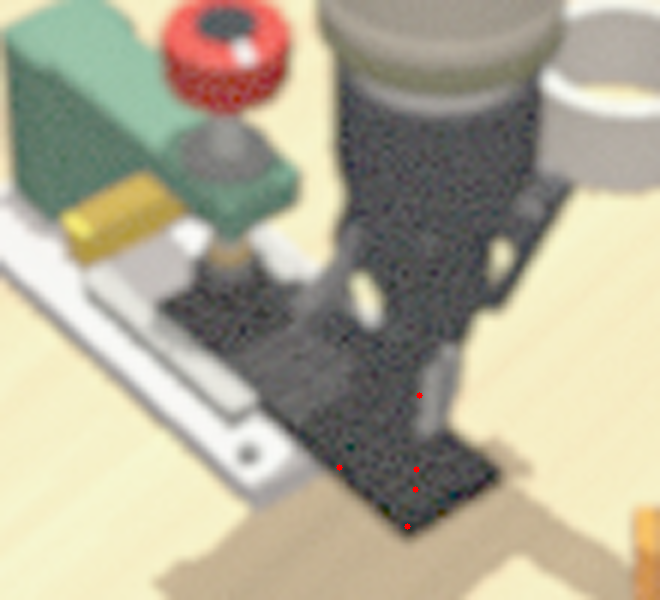

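The dark plate still seems to end at crop (407,530)–(497,475). The fingers can't be told apart from it, so I'll back off and compare.

Emit:
step_arm(
  rows=[
    [[-5,0,0],0],
    [[-15,0,0],0],
    [[-30,0,0],0],
    [[-50,0,0],0],
    [[-70,0,0],0],
    [[-80,0,0],0],
    [[-80,0,0],0],
  ],
)

```text
time: 6.3
tool_pos: [445.6, 54.1, 21.5]
tcp_rot: [180.0, 0.0, -10.9]
ft_force: [0.4, 0.0, -0.5]
finger_gap: -0.0
grip_force: 0.0
```

```bash
python3 - <<'E'
from h import *
s=snapshot("side"); t=snapshot("top")
gm=lambda b:np.clip(255*(b/255.)**.45,0,255).astype(np.uint8)
b=cv2.resize(gm(s[210:330,270:370]),None,fx=4,fy=4,interpolation=cv2.INTER_CUBIC)
a=cv2.resize(gm(t[200:320,270:370]),None,fx=4,fy=4,interpolation=cv2.INTER_CUBIC)
x=r.sense(); T=x["tool_pos"]; print(T,x["ft_force"],x["finger_gap"])
print(pix("side",[T-[0,0,11],T]))
cv2.imwrite("pics/c4.png",np.hstack([a,b]))
E
```

```text
[447.59217988  53.75133602  22.20526886] [-0.26008241  0.05876582  0.23512606] -0.17978877725317585
[[361.93117773 311.04329675]
 [362.22033012 307.72457727]]
```

View pics/c4.png

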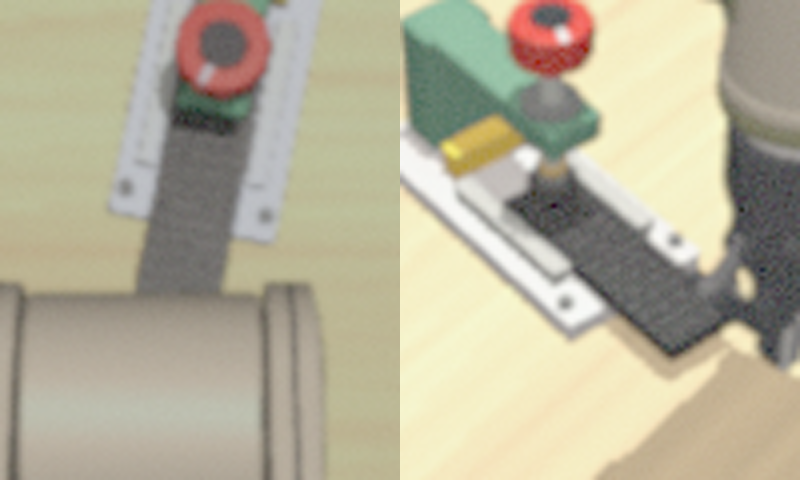

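The plate is unmoved. The fingers look higher than reported: the tip is predicted at about panel (767,404) but dark finger ends near (780,365). I'll check the finger height by feeling for the bench, gently.

Emit:
step_arm(
  rows=[
    [[0,0,2],0],
    [[0,0,4],0],
    [[0,0,6],0],
    [[0,0,7],0],
    [[0,0,8],0],
    [[0,0,8],0],
  ],
)

```text
time: 7.0
tool_pos: [446.9, 53.7, 13.5]
tcp_rot: [180.0, 0.0, -10.9]
ft_force: [0.7, -0.2, 0.2]
finger_gap: 0.0
grip_force: 0.0
```

```bash
python3 - <<'E'
from h import *
s=snapshot("side"); 
gm=lambda b:np.clip(255*(b/255.)**.45,0,255).astype(np.uint8)
b=cv2.resize(gm(s[200:340,290:440]),None,fx=4,fy=4,interpolation=cv2.INTER_CUBIC)
x=r.sense(); T=x["tool_pos"]; print(T,x["tcp_rot"],x["ft_force"],x["finger_gap"],x["joint_pos"])
for z in (-11,0,50,100):
    q=pix("side",T+[0,0,z])[0]; print(z,q); cv2.circle(b,tuple(int(v) for v in (q-[290,200]+.5)*4),3,(0,0,255),-1)
cv2.imwrite("pics/c5.png",b)
E
```

```text
[446.98760273  53.7172121   13.70665035] [ 1.79998470e+02  9.94900702e-03 -1.09465891e+01] [-0.20509369  0.44406    -0.01641484] -0.05991401357016082 [ 3.22164050e-01 -5.40773457e+00  1.19073012e+02  4.84099229e-04
  6.63447783e+01  1.01268559e+02]
-11 [361.93643948 313.70160196]
0 [362.22437476 310.41483122]
50 [363.57846597 294.94114176]
100 [365.01144882 278.53570519]
```

View pics/c5.png

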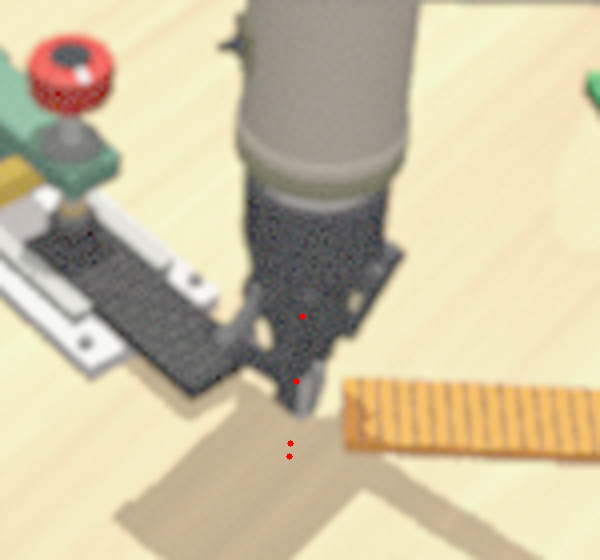

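The finger's end is seen at (300,412), against predicted (289,456). That is about 33 mm higher along the tool axis, while no contact was felt. I'll probe further down in small steps.

Emit:
step_arm(
  rows=[
    [[0,0,1],0],
    [[0,0,2],0],
    [[0,0,3],0],
    [[0,0,3],0],
  ],
)

```text
time: 7.45
tool_pos: [446.9, 53.7, 10.6]
tcp_rot: [180.0, 0.0, -10.9]
ft_force: [0.4, 0.2, 0.2]
finger_gap: -0.0
grip_force: 0.0
```

Emit:
step_arm(
  rows=[
    [[0,0,1],0],
    [[0,0,1],0],
    [[0,0,2],0],
    [[0,0,2],0],
    [[0,0,3],0],
    [[0,0,3],0],
  ],
)

```text
time: 8.05
tool_pos: [446.9, 53.8, 7.7]
tcp_rot: [180.0, 0.0, -10.9]
ft_force: [-0.1, 0.3, 0.2]
finger_gap: -0.1
grip_force: 0.0
```

Emit:
step_arm(
  rows=[
    [[0,0,1],0],
    [[0,0,2],0],
    [[0,0,3],0],
    [[0,0,4],0],
    [[0,0,5],0],
    [[0,0,6],0],
    [[0,0,7],0],
    [[0,0,8],0],
  ],
)

```text
time: 8.85
tool_pos: [447.0, 53.7, -0.3]
tcp_rot: [-180.0, 0.0, -10.9]
ft_force: [0.8, 0.1, -0.4]
finger_gap: -0.1
grip_force: 0.0
```

Emit:
step_arm(
  rows=[
    [[0,0,1],0],
    [[0,0,2],0],
    [[0,0,3],0],
    [[0,0,4],0],
    [[0,0,4],0],
  ],
)

```text
time: 9.35
tool_pos: [446.9, 53.8, -4.4]
tcp_rot: [180.0, 0.0, -10.9]
ft_force: [0.3, 0.2, 0.3]
finger_gap: -0.2
grip_force: 0.0
```

Emit:
step_arm(
  rows=[
    [[0,0,1],0],
    [[0,0,2],0],
    [[0,0,3],0],
    [[0,0,3],0],
  ],
)

```text
time: 9.75
tool_pos: [446.9, 53.7, -7.4]
tcp_rot: [180.0, 0.0, -10.9]
ft_force: [0.8, 0.4, -0.2]
finger_gap: -0.2
grip_force: 0.0
```

Emit:
step_arm(
  rows=[
    [[0,0,1],0],
    [[0,0,2],0],
    [[0,0,3],0],
    [[0,0,4],0],
    [[0,0,4],0],
  ],
)

```text
time: 10.25
tool_pos: [446.8, 53.7, -11.4]
tcp_rot: [180.0, 0.0, -10.9]
ft_force: [-0.4, -0.3, 0.4]
finger_gap: -0.2
grip_force: 0.0
```

Emit:
step_arm(
  rows=[
    [[0,0,1],0],
    [[0,0,2],0],
    [[0,0,2],0],
  ],
)

```text
time: 10.55
tool_pos: [446.9, 53.7, -13.4]
tcp_rot: [180.0, 0.0, -10.9]
ft_force: [-0.1, 1.4, -0.1]
finger_gap: 0.1
grip_force: 0.0
```

Emit:
step_arm(
  rows=[
    [[0,0,1],0],
    [[0,0,2],0],
    [[0,0,2],0],
  ],
)

```text
time: 10.85
tool_pos: [446.9, 53.7, -15.4]
tcp_rot: [180.0, 0.0, -10.9]
ft_force: [-0.0, -0.1, -0.3]
finger_gap: -0.1
grip_force: 0.0
```

Emit:
step_arm(
  rows=[
    [[0,0,1],0],
    [[0,0,2],0],
    [[0,0,2],0],
  ],
)

```text
time: 11.15
tool_pos: [446.9, 53.7, -17.4]
tcp_rot: [180.0, 0.0, -10.9]
ft_force: [-0.1, 0.7, -0.8]
finger_gap: 0.1
grip_force: 0.0
```

Emit:
step_arm(
  rows=[
    [[0,0,1],0],
    [[0,0,1],0],
  ],
)

```text
time: 11.35
tool_pos: [446.9, 53.8, -18.3]
tcp_rot: [180.0, 0.0, -10.9]
ft_force: [-0.4, 0.6, -0.2]
finger_gap: 0.1
grip_force: 0.0
```

Emit:
step_arm(
  rows=[
    [[0,0,1],0],
    [[0,0,1],0],
  ],
)

```text
time: 11.55
tool_pos: [446.9, 53.7, -19.3]
tcp_rot: [180.0, 0.0, -10.9]
ft_force: [0.1, -0.4, -0.2]
finger_gap: -0.2
grip_force: 0.0
```

```bash
python3 - <<'E'
from h import *
s=snapshot("side"); 
gm=lambda b:np.clip(255*(b/255.)**.45,0,255).astype(np.uint8)
b=cv2.resize(gm(s[250:350,310:430]),None,fx=6,fy=6,interpolation=cv2.INTER_CUBIC)
x=r.sense(); T=x["tool_pos"]; print(T,x["ft_force"])
q=pix("side",T+[0,0,-11])[0]; print(q); q=pix("side",T*[1,1,0])[0];print(q); cv2.circle(b,tuple(int(v) for v in (q-[310,250]+.5)*6),3,(0,0,255),-1)
cv2.imwrite("pics/c6.png",b)
E
```

```text
[446.95166825  53.74086872 -19.27357887] [ 0.95303239 -0.62974577  0.55561487]
[361.10015284 323.32893118]
[361.87277355 314.51800787]
```

View pics/c6.png

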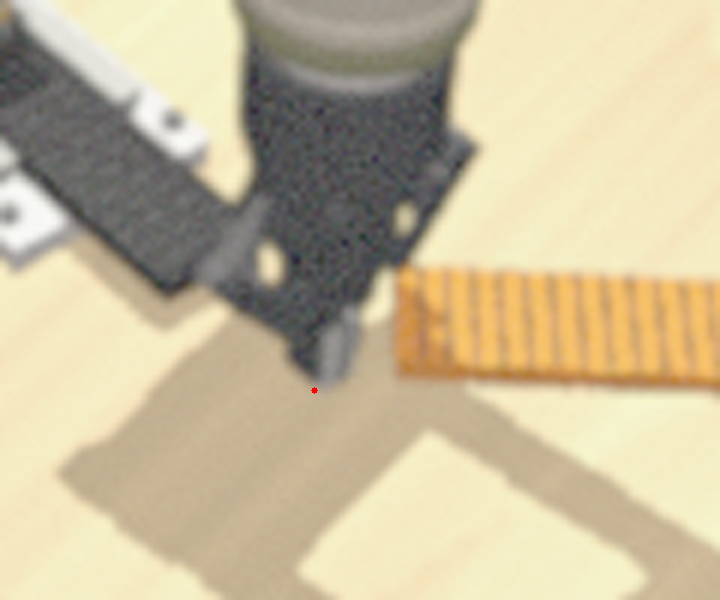

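The tip now appears at (322,388), right beside its bench-level point (314,390). So reported z is about 30 mm too low (tips on the bench at TCP z ≈ -19), and xy agrees to about 3 mm. I'll raise the fingers so the tips are about 9 mm up and push again.

Emit:
step_arm(
  rows=[
    [[0,0,-5],0],
    [[0,0,-9],0],
    [[5,0,-9],0],
    [[12,0,-9],0],
    [[20,0,-9],0],
    [[28,0,-9],0],
    [[34,0,-9],0],
    [[38,0,-9],0],
    [[40,0,-9],0],
  ],
)

```text
time: 12.5
tool_pos: [486.6, 46.0, -10.4]
tcp_rot: [180.0, 0.0, -11.0]
ft_force: [0.5, 0.8, -0.6]
finger_gap: 0.0
grip_force: 0.0
```

Emit:
step_arm(
  rows=[
    [[1.5,0,0],0],
    [[3,0,0],0],
    [[4.5,0,0],0],
    [[6,0,0],0],
    [[7.5,0,0],0],
    [[9,0,0],0],
    [[10.5,0,0],0],
    [[12,0,0],0],
    [[13.5,0,0],0],
    [[15,0,0],0],
  ],
)

```text
time: 13.5
tool_pos: [501.1, 43.3, -10.2]
tcp_rot: [180.0, 0.0, -10.9]
ft_force: [-1.3, 0.6, 0.5]
finger_gap: -0.0
grip_force: 0.8
```

```bash
cat >> h.py <<'E'
def tail(im):
    "side-view pixel of plate tail's lowest dark corner: lowest dark pixel in window"
    g=im[270:305,315:345].max(2)<60
    c=max(cv2.findContours(g.astype(np.uint8),cv2.RETR_EXTERNAL,cv2.CHAIN_APPROX_NONE)[0],key=cv2.contourArea)[:,0]
    i=c[:,1].argmax(); return c[i]+[315,270]
E
python3 - <<'E'
from h import *
print(tail(cv2.imread("pics/side0.png")),tail(snapshot("side")),r.sense()["ft_force"])
o=np.array([639,17.3,0]);bx=np.array([.982,-.189,0]); by=np.array([.189,.982,0])
for x in(-140,-130,-120,-110,-100): print(x,pix("side",o+x*bx+25*by+[0,0,15])[0])
E
```

```text
[337 299] [335 297] [-1.71313652  0.9480985  -0.38092038]
-140 [337.34396357 301.06871889]
-130 [334.47918541 298.54465613]
-120 [331.64248826 296.04518533]
-110 [328.83348687 293.56997149]
-100 [326.05180248 291.11868517]
```

Contact made: the plate is moving with about 1.5 N.

Emit:
step_arm(
  rows=[
    [[2,0,0],0],
    [[4,0,0],0],
    [[6,0,0],0],
    [[8,0,0],0],
    [[10,0,0],0],
    [[12,0,0],0],
    [[14,0,0],0],
    [[16,0,0],0],
    [[18,0,0],0],
    [[19,0,0],0],
    [[20,0,0],0],
  ],
)

```text
time: 14.65
tool_pos: [520.7, 39.5, -10.2]
tcp_rot: [-180.0, 0.0, -10.9]
ft_force: [-1.8, 0.8, 0.6]
finger_gap: 0.2
grip_force: 1.0
```

Emit:
step_arm(
  rows=[
    [[0.5,0,0],0],
    [[1,0,0],0],
    [[1.5,0,0],0],
    [[2,0,0],0],
    [[2.5,0,0],0],
    [[3,0,0],0],
  ],
)

```text
time: 15.25
tool_pos: [523.6, 38.9, -10.2]
tcp_rot: [180.0, 0.0, -10.9]
ft_force: [-1.9, 0.2, 1.0]
finger_gap: 0.3
grip_force: 0.9
```

Emit:
step_arm(
  rows=[
    [[0.5,0,0],0],
    [[1,0,0],0],
    [[1.5,0,0],0],
    [[2,0,0],0],
  ],
)

```text
time: 15.65
tool_pos: [525.6, 38.6, -10.2]
tcp_rot: [180.0, 0.0, -10.9]
ft_force: [-1.4, 0.0, 0.3]
finger_gap: 0.2
grip_force: 0.9
```

Emit:
step_arm(
  rows=[
    [[0.5,0,0],0],
    [[1,0,0],0],
    [[1.5,0,0],0],
    [[1.5,0,0],0],
  ],
)

```text
time: 16.05
tool_pos: [527.2, 38.2, -10.2]
tcp_rot: [-180.0, -0.0, -10.9]
ft_force: [-1.9, 0.3, 0.6]
finger_gap: -0.2
grip_force: 0.6
```

Emit:
step_arm(
  rows=[
    [[0.5,0,0],0],
    [[1,0,0],0],
    [[1,0,0],0],
  ],
)

```text
time: 16.35
tool_pos: [528.1, 38.1, -10.2]
tcp_rot: [-180.0, -0.0, -10.9]
ft_force: [-1.3, 0.2, 1.8]
finger_gap: 0.1
grip_force: 0.6
```

Emit:
step_arm(
  rows=[
    [[0.5,0,0],0],
    [[1,0,0],0],
    [[1,0,0],0],
  ],
)

```text
time: 16.65
tool_pos: [529.1, 37.9, -10.2]
tcp_rot: [-180.0, -0.0, -10.9]
ft_force: [-1.1, 1.0, -0.0]
finger_gap: -0.1
grip_force: 0.6
```

Emit:
step_arm(
  rows=[
    [[0.5,0,0],0],
    [[1,0,0],0],
    [[1,0,0],0],
  ],
)

```text
time: 16.95
tool_pos: [530.1, 37.7, -10.2]
tcp_rot: [-180.0, -0.0, -10.9]
ft_force: [-1.2, -0.9, 1.1]
finger_gap: 0.1
grip_force: 0.6
```

Emit:
step_arm(
  rows=[
    [[0.5,0,0],0],
    [[1,0,0],0],
    [[1,0,0],0],
  ],
)

```text
time: 17.25
tool_pos: [530.2, 37.7, -10.3]
tcp_rot: [180.0, 0.1, -10.9]
ft_force: [-4.9, 0.8, 3.8]
finger_gap: 0.3
grip_force: 2.7
```

Emit:
step_arm(
  rows=[
    [[0.5,0,0],0],
    [[0.5,0,0],0],
  ],
)

```text
time: 17.45
tool_pos: [530.2, 37.7, -10.4]
tcp_rot: [180.0, 0.1, -10.9]
ft_force: [-7.7, 1.5, 5.7]
finger_gap: 0.1
grip_force: 3.8
```

The plate is home: the tool stalled at press x = -99.7 with the force rising to 8 N. Now back off and go up to the knob, turning the last joint towards its lower end.

Emit:
step_arm(
  rows=[
    [[-3,0,0],0],
    [[-8,0,0],0],
    [[-18,0,0],0],
    [[-25,0,-10],-8],
    [[-25,0,-40],-16],
    [[-25,0,-80],-24],
    [[-25,0,-120],-32],
    [[-25,0,-160],-40],
    [[-25,0,-185],-48],
    [[-25,0,-190],-56],
    [[-25,0,-190],-64],
    [[-25,0,-190],-70],
  ],
  fingers=1,
)

```text
time: 18.65
tool_pos: [506.7, 42.3, 180.3]
tcp_rot: [179.9, -0.0, 59.4]
ft_force: [-0.4, -0.1, -0.6]
finger_gap: 85.1
grip_force: 0.0
```

Emit:
step_arm(
  rows=[
    [[0,0,0],-8],
    [[0,0,0],-16],
    [[0,0,0],-24],
    [[0,0,0],-32],
    [[0,0,0],-40],
    [[0,0,0],-48],
    [[0,0,0],-56],
    [[0,0,0],-64],
    [[0,0,0],-72],
    [[0,0,0],-80],
    [[0,0,0],-88],
    [[0,0,0],-96],
  ],
)

```text
time: 19.85
tool_pos: [506.3, 42.3, 179.6]
tcp_rot: [180.0, 0.0, 155.4]
ft_force: [0.1, -0.4, -0.2]
finger_gap: 85.4
grip_force: 0.0
```

Emit:
step_arm(
  rows=[
    [[0,0,0],-8],
    [[0,0,0],-16],
    [[0,0,0],-24],
    [[0,0,0],-32],
    [[0,0,0],-40],
    [[0,0,0],-48],
    [[0,0,0],-56],
    [[0,0,0],-64],
    [[0,0,0],-70],
    [[0,0,0],-70],
  ],
)

```text
time: 20.85
tool_pos: [506.4, 42.2, 179.6]
tcp_rot: [-180.0, 0.0, -134.8]
ft_force: [-0.2, -0.2, -0.3]
finger_gap: 85.2
grip_force: 0.0
```

```bash
python3 - <<'E'
from h import *
s=snapshot("side"); x=r.sense(); T=x["tool_pos"]; print(T,x["tcp_rot"],x["joint_pos"],x["wrist_torque"],tail(s))
a=np.radians(x["tcp_rot"][2]); d=np.array([639.2,17.3])-T[:2]
print("tool shift",d@[np.cos(a),np.sin(a)],d@[np.sin(a),-np.cos(a)])
E
```

```text
[506.47337238  42.24866681 179.66695803] [-1.79997342e+02  3.37427348e-03 -1.35075333e+02] [-1.01388553e+00 -6.19081270e+00  1.01451525e+02  5.78651531e-04
  8.47350315e+01 -1.35938606e+02] [ 0.01623331  0.036945   -0.04293627] [325 289]
tool shift -76.35705251185537 -111.39297189716875
```

Emit:
step_arm(
  rows=[
    [[-12,-18,0],0],
    [[-30,-44,0],0],
    [[-50,-73,0],0],
    [[-66,-97,0],0],
    [[-76,-111,0],0],
    [[-76.5,-111.5,0],0],
    [[-76.5,-111.5,0],0],
  ],
)

```text
time: 21.6
tool_pos: [639.3, 17.7, 179.3]
tcp_rot: [179.9, -0.0, -135.1]
ft_force: [-0.5, 0.3, -0.3]
finger_gap: 85.6
grip_force: 0.0
```

```bash
python3 - <<'E'
from h import *
s=snapshot("side"); t=snapshot("top"); x=r.sense(); T=x["tool_pos"]; print(T,x["tcp_rot"][2],x["joint_pos"][5])
gm=lambda b:np.clip(255*(b/255.)**.5,0,255).astype(np.uint8)
b=cv2.resize(gm(s[160:260,250:370]),None,fx=6,fy=6,interpolation=cv2.INTER_CUBIC)
a=np.radians(x["tcp_rot"][2]); y=np.array([np.sin(a),-np.cos(a),0])
for z in(0,19,-30,30):
  for k in(-42,0,42):
    q=pix("side",T+[0,0,z]+k*y)[0]; cv2.circle(b,tuple(int(v) for v in (q-[250,160]+.5)*6),2,(255,0,255),-1)
cv2.imwrite("pics/c7.png",b)
E
```

```text
[638.995166    17.8374009  179.74940461] -134.99209001994967 -138.00477578070036
```

View pics/c7.png

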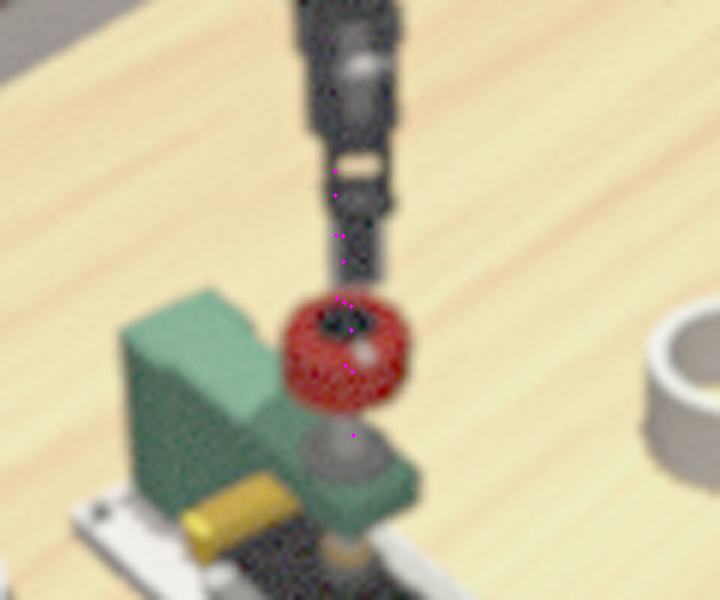

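The view shows the near finger centred at column about 357, its tip at row 283 above the knob (centre (347,350)). Allowing for perspective, the tool is about 2 mm right of the knob. I'll shift x by -2 and descend.

Emit:
step_arm(
  rows=[
    [[-1,0,5],0],
    [[-2,0,15],0],
    [[-2,0,25],0],
    [[-2,0,35],0],
    [[-2,0,42],0],
    [[-2,0,49],0],
    [[-2,0,55],0],
    [[-2,0,61],0],
    [[-2,0,66],0],
    [[-2,0,70],0],
    [[-2,0,72],0],
    [[-2,0,72],0],
  ],
)

```text
time: 22.9
tool_pos: [641.1, 19.0, 107.5]
tcp_rot: [180.0, -0.0, -134.9]
ft_force: [-0.2, -1.0, 0.6]
finger_gap: 85.5
grip_force: 0.0
```

Emit:
step_arm(
  rows=[
    [[0,0,0],0],
    [[0,0,0],0],
  ],
  fingers=0.65,
  squeeze=25,
)

```text
time: 23.1
tool_pos: [641.5, 19.0, 108.2]
tcp_rot: [-180.0, 0.0, -134.9]
ft_force: [-0.4, -0.1, 0.5]
finger_gap: 59.0
grip_force: 0.0
```

Emit:
step_arm(
  rows=[
    [[0,0,0],0],
    [[0,0,0],0],
    [[0,0,0],0],
    [[0,0,0],0],
    [[0,0,0],0],
  ],
  fingers=0.45,
  squeeze=40,
)

```text
time: 23.6
tool_pos: [640.9, 19.6, 108.3]
tcp_rot: [179.9, 0.0, -134.9]
ft_force: [-5.5, 3.0, 3.8]
finger_gap: 49.1
grip_force: 42.1
```

```bash
python3 - <<'E'
from h import *
x=r.sense(); print({k:np.round(v,3) for k,v in x.items() if k in("tool_pos","ft_force","wrist_torque","finger_gap","grip_force","time")},x["joint_pos"][5])
E
```

```text
{'time': np.float64(23.6), 'tool_pos': array([640.884,  19.644, 108.27 ]), 'ft_force': array([-5.458,  2.996,  3.768]), 'wrist_torque': array([0.391, 0.624, 0.019]), 'grip_force': np.float64(42.061), 'finger_gap': np.float64(49.058)} -137.94079399973782
```

Emit:
step_arm(
  rows=[
    [[0,1,-0.7],0],
    [[0,1,-0.7],0],
  ],
)

```text
time: 23.8
tool_pos: [640.8, 19.7, 108.9]
tcp_rot: [-180.0, 0.0, -134.9]
ft_force: [-0.6, 0.3, 1.4]
finger_gap: 49.0
grip_force: 42.1
```

Emit:
step_arm(
  rows=[
    [[0,0,0.35],4],
    [[0,0,0.7],8],
    [[0,0,1.05],12],
    [[0,0,1.4],16],
    [[0,0,1.75],20],
  ],
)

```text
time: 24.3
tool_pos: [641.0, 19.3, 107.1]
tcp_rot: [-180.0, 0.0, -155.1]
ft_force: [-0.1, -0.4, 1.9]
finger_gap: 48.9
grip_force: 41.9
```

```bash
cat > q.py <<'E'
from h import *
x=r.sense(); a=np.radians(x["tcp_rot"][2]); f=x["ft_force"]
print("t %.2f yaw %.1f z %.2f  Tz %.3f  f tool x %.1f y %.1f up %.1f gap %.1f j6 %.1f"%(x["time"],x["tcp_rot"][2],x["tool_pos"][2],x["wrist_torque"][2],f[0]*np.cos(a)+f[1]*np.sin(a),f[0]*np.sin(a)-f[1]*np.cos(a),f[2],x["finger_gap"],x["joint_pos"][5]),np.round(x["tool_pos"][:2],1),np.round(x["wrist_torque"],3))
E
python3 q.py
```

```text
t 24.30 yaw -155.1 z 107.05  Tz 0.218  f tool x 0.2 y -0.4 up 1.9 gap 48.9 j6 -117.7 [641.   19.3] [-0.265  0.033  0.218]
```

Emit:
step_arm(
  rows=[
    [[0,0,0.35],4],
    [[0,0,0.7],8],
    [[0,0,1.05],12],
    [[0,0,1.4],16],
    [[0,0,1.75],20],
  ],
)

```text
time: 24.8
tool_pos: [641.0, 19.0, 105.3]
tcp_rot: [-179.9, 0.0, -175.1]
ft_force: [-0.5, -1.7, 2.0]
finger_gap: 48.9
grip_force: 41.9
```

```bash
python3 q.py
```

```text
t 24.80 yaw -175.1 z 105.33  Tz 0.144  f tool x 0.7 y -1.7 up 2.0 gap 48.9 j6 -97.7 [641.  19.] [-0.509  0.026  0.144]
```

Emit:
step_arm(
  rows=[
    [[0,0,0.35],4],
    [[0,0,0.7],8],
    [[0,0,1.05],12],
  ],
)

```text
time: 25.1
tool_pos: [640.9, 18.8, 104.3]
tcp_rot: [-179.9, 0.1, 172.9]
ft_force: [-1.2, -2.3, 2.4]
finger_gap: 48.8
grip_force: 41.9
```

```bash
python3 q.py
```

```text
t 25.10 yaw 172.9 z 104.27  Tz 0.126  f tool x 1.0 y -2.5 up 2.4 gap 48.8 j6 -85.7 [640.9  18.8] [-0.58   0.101  0.126]
```

Emit:
step_arm(
  rows=[
    [[0,0,0.35],4],
    [[0,0,0.7],8],
    [[0,0,1.05],12],
  ],
)

```text
time: 25.4
tool_pos: [640.8, 18.6, 103.2]
tcp_rot: [-179.9, 0.1, 160.9]
ft_force: [-1.5, -3.5, 2.5]
finger_gap: 48.8
grip_force: 41.9
```

```bash
python3 q.py
```

```text
t 25.40 yaw 160.9 z 103.17  Tz 0.150  f tool x 0.2 y -3.8 up 2.5 gap 48.8 j6 -73.7 [640.8  18.6] [-0.759  0.216  0.15 ]
```

Emit:
step_arm(
  rows=[
    [[0,-0.3,0.2],4],
    [[0,-0.5,0.5],8],
  ],
)

```text
time: 25.6
tool_pos: [640.7, 18.4, 102.6]
tcp_rot: [-180.0, 0.1, 152.9]
ft_force: [0.5, -1.6, 1.5]
finger_gap: 48.9
grip_force: 41.9
```

```bash
python3 q.py
```

```text
t 25.60 yaw 152.9 z 102.63  Tz 0.113  f tool x -1.2 y -1.2 up 1.5 gap 48.9 j6 -65.8 [640.7  18.4] [-0.423  0.116  0.113]
```

Emit:
step_arm(
  rows=[
    [[0,0,0.35],4],
    [[0,0,0.7],8],
  ],
)

```text
time: 25.8
tool_pos: [640.6, 18.3, 101.9]
tcp_rot: [-180.0, 0.1, 144.9]
ft_force: [-0.6, -3.1, 1.6]
finger_gap: 48.8
grip_force: 41.9
```

```bash
python3 q.py
```

```text
t 25.80 yaw 144.9 z 101.88  Tz 0.177  f tool x -1.3 y -2.9 up 1.6 gap 48.8 j6 -57.8 [640.6  18.3] [-0.582  0.254  0.177]
```

Emit:
step_arm(
  rows=[
    [[0,0,0.35],4],
    [[0,0,0.7],8],
  ],
)

```text
time: 26.0
tool_pos: [640.5, 18.2, 101.1]
tcp_rot: [-180.0, 0.1, 136.9]
ft_force: [-1.5, -2.8, 1.6]
finger_gap: 48.9
grip_force: 41.9
```

```bash
python3 q.py
```

```text
t 26.00 yaw 136.9 z 101.12  Tz 0.139  f tool x -0.8 y -3.0 up 1.6 gap 48.9 j6 -49.8 [640.5  18.2] [-0.638  0.36   0.139]
```

Emit:
step_arm(
  rows=[
    [[0,0,0.35],4],
    [[0,0,0.7],8],
  ],
)

```text
time: 26.2
tool_pos: [640.4, 18.1, 100.4]
tcp_rot: [-179.9, 0.1, 128.9]
ft_force: [-1.4, -2.9, 2.2]
finger_gap: 49.2
grip_force: 41.9
```

```bash
python3 q.py
```

```text
t 26.20 yaw 128.9 z 100.39  Tz 0.149  f tool x -1.4 y -2.9 up 2.2 gap 49.2 j6 -41.8 [640.4  18.1] [-0.613  0.375  0.149]
```

Emit:
step_arm(
  rows=[
    [[0,-0.2,0.25],4],
  ],
)

```text
time: 26.3
tool_pos: [640.3, 18.1, 100.1]
tcp_rot: [-180.0, 0.1, 124.9]
ft_force: [-1.2, -2.6, 1.8]
finger_gap: 48.8
grip_force: 41.9
```

```bash
python3 q.py
```

```text
t 26.30 yaw 124.9 z 100.10  Tz 0.152  f tool x -1.4 y -2.5 up 1.8 gap 48.8 j6 -37.8 [640.3  18.1] [-0.538  0.318  0.152]
```

Emit:
step_arm(
  rows=[
    [[0,-0.2,0.3],4],
  ],
)

```text
time: 26.4
tool_pos: [640.2, 18.0, 99.9]
tcp_rot: [-180.0, 0.1, 120.9]
ft_force: [-0.3, -3.2, 0.9]
finger_gap: 49.0
grip_force: 41.9
```

```bash
python3 q.py
```

```text
t 26.40 yaw 120.9 z 99.87  Tz 0.171  f tool x -2.6 y -1.9 up 0.9 gap 49.0 j6 -33.8 [640.2  18. ] [-0.527  0.206  0.171]
```

Emit:
step_arm(
  rows=[
    [[0,0,0.35],4],
  ],
)

```text
time: 26.5
tool_pos: [640.1, 18.0, 99.5]
tcp_rot: [-180.0, 0.1, 116.9]
ft_force: [-0.9, -2.3, 1.6]
finger_gap: 48.9
grip_force: 41.9
```

```bash
python3 q.py
```

```text
t 26.50 yaw 116.9 z 99.45  Tz 0.114  f tool x -1.6 y -1.9 up 1.6 gap 48.9 j6 -29.8 [640.1  18. ] [-0.522  0.365  0.114]
```

Emit:
step_arm(
  rows=[
    [[0,0,0.35],4],
  ],
)

```text
time: 26.6
tool_pos: [640.0, 18.0, 99.0]
tcp_rot: [-180.0, 0.1, 112.9]
ft_force: [-1.5, -1.5, 1.5]
finger_gap: 49.2
grip_force: 41.9
```

```bash
python3 q.py
```

```text
t 26.60 yaw 112.9 z 99.05  Tz 0.185  f tool x -0.8 y -2.0 up 1.5 gap 49.2 j6 -25.8 [640.  18.] [-0.497  0.41   0.185]
```

Emit:
step_arm(
  rows=[
    [[0,0,0.35],4],
  ],
)

```text
time: 26.7
tool_pos: [640.0, 18.0, 98.7]
tcp_rot: [-180.0, 0.1, 108.9]
ft_force: [-1.4, -2.5, 1.8]
finger_gap: 49.0
grip_force: 41.9
```

```bash
python3 q.py
```

```text
t 26.70 yaw 108.9 z 98.69  Tz 0.193  f tool x -1.9 y -2.1 up 1.8 gap 49.0 j6 -21.8 [640.  18.] [-0.524  0.448  0.193]
```

Emit:
step_arm(
  rows=[
    [[0,0,0.35],4],
  ],
)

```text
time: 26.8
tool_pos: [639.9, 18.0, 98.3]
tcp_rot: [-180.0, 0.1, 104.9]
ft_force: [-2.1, -2.7, 2.0]
finger_gap: 49.2
grip_force: 41.9
```

```bash
python3 q.py
```

```text
t 26.80 yaw 104.9 z 98.30  Tz 0.175  f tool x -2.0 y -2.7 up 2.0 gap 49.2 j6 -17.8 [639.9  18. ] [-0.521  0.538  0.175]
```

```bash
cat > avg.py <<'E'
from h import *
T=[]
for i in range(8): snapshot("top"); T.append(r.sense()["wrist_torque"][2])
print("static",np.mean(T),np.std(T),np.round(T,3))
E
python3 avg.py
```

```text
static -0.09952311820371046 0.09653264325331659 [ 0.149 -0.091 -0.125 -0.153 -0.173 -0.127 -0.128 -0.149]
```

Emit:
step_arm(
  rows=[
    [[0,0,0.3],4],
  ],
)

```text
time: 27.3
tool_pos: [639.8, 18.1, 98.0]
tcp_rot: [-180.0, 0.1, 101.1]
ft_force: [-2.3, -4.2, 2.0]
finger_gap: 48.9
grip_force: 42.0
```

```bash
python3 q.py
```

```text
t 27.30 yaw 101.1 z 97.99  Tz 0.149  f tool x -3.6 y -3.1 up 2.0 gap 48.9 j6 -14.0 [639.8  18.1] [-0.864  0.666  0.149]
```

Emit:
step_arm(
  rows=[
    [[0,0,0.35],4],
  ],
)

```text
time: 27.4
tool_pos: [639.8, 18.1, 97.6]
tcp_rot: [-179.9, 0.1, 97.0]
ft_force: [-2.7, -5.2, 2.6]
finger_gap: 48.6
grip_force: 42.0
```

```bash
python3 q.py
```

```text
t 27.40 yaw 97.0 z 97.58  Tz 0.178  f tool x -4.9 y -3.3 up 2.6 gap 48.6 j6 -9.9 [639.8  18.1] [-0.869  0.769  0.178]
```

Emit:
step_arm(
  rows=[
    [[0,0,0.35],4],
  ],
)

```text
time: 27.5
tool_pos: [639.7, 18.1, 97.2]
tcp_rot: [-179.9, 0.1, 93.0]
ft_force: [-2.5, -4.9, 2.2]
finger_gap: 48.8
grip_force: 42.0
```

```bash
python3 q.py;python3 avg.py
```

```text
t 27.50 yaw 93.0 z 97.22  Tz 0.186  f tool x -4.8 y -2.8 up 2.2 gap 48.8 j6 -5.9 [639.7  18.1] [-0.824  0.739  0.186]
static -0.05449273827121321 0.07380404076778402 [ 0.118 -0.003 -0.052 -0.114 -0.096 -0.097 -0.112 -0.081]
```

Emit:
step_arm(
  rows=[
    [[-0.4,-0.3,0.3],4],
  ],
)

```text
time: 28.0
tool_pos: [639.6, 18.1, 97.0]
tcp_rot: [-180.0, 0.0, 89.1]
ft_force: [-1.4, -2.5, 1.9]
finger_gap: 48.9
grip_force: 42.0
```

```bash
python3 q.py
```

```text
t 28.00 yaw 89.1 z 96.99  Tz 0.145  f tool x -2.5 y -1.4 up 1.9 gap 48.9 j6 -2.1 [639.6  18.1] [-0.446  0.507  0.145]
```

Emit:
step_arm(
  rows=[
    [[-0.2,-0.1,0.3],3],
  ],
)

```text
time: 28.1
tool_pos: [639.5, 18.1, 96.7]
tcp_rot: [-180.0, 0.0, 86.0]
ft_force: [-2.7, -2.2, 1.9]
finger_gap: 49.1
grip_force: 42.0
```

```bash
python3 q.py
```

```text
t 28.10 yaw 86.0 z 96.68  Tz 0.171  f tool x -2.4 y -2.5 up 1.9 gap 49.1 j6 1.0 [639.5  18.1] [-0.371  0.564  0.171]
```

Emit:
step_arm(
  rows=[
    [[0,0,0.25],3],
  ],
)

```text
time: 28.2
tool_pos: [639.5, 18.1, 96.4]
tcp_rot: [-180.0, 0.0, 83.0]
ft_force: [-3.0, -2.6, 0.8]
finger_gap: 48.8
grip_force: 42.0
```

```bash
python3 q.py
```

```text
t 28.20 yaw 83.0 z 96.43  Tz 0.212  f tool x -3.0 y -2.7 up 0.8 gap 48.8 j6 4.0 [639.5  18.1] [-0.465  0.594  0.212]
```

Emit:
step_arm(
  rows=[
    [[0,0,0.25],3],
  ],
)

```text
time: 28.3
tool_pos: [639.4, 18.1, 96.1]
tcp_rot: [-180.0, 0.0, 80.0]
ft_force: [-2.4, -2.2, 1.3]
finger_gap: 48.9
grip_force: 42.0
```

```bash
python3 q.py
```

```text
t 28.30 yaw 80.0 z 96.14  Tz 0.194  f tool x -2.6 y -2.0 up 1.3 gap 48.9 j6 7.0 [639.4  18.1] [-0.456  0.629  0.194]
```

Emit:
step_arm(
  rows=[
    [[-0.2,-0.2,0.25],3],
  ],
)

```text
time: 28.4
tool_pos: [639.3, 18.1, 95.9]
tcp_rot: [-180.0, 0.0, 77.0]
ft_force: [-2.1, -1.8, 2.6]
finger_gap: 48.7
grip_force: 42.0
```

```bash
python3 q.py
```

```text
t 28.40 yaw 77.0 z 95.93  Tz 0.183  f tool x -2.2 y -1.6 up 2.6 gap 48.7 j6 10.0 [639.3  18.1] [-0.287  0.481  0.183]
```

Emit:
step_arm(
  rows=[
    [[0,0,0.25],3],
  ],
)

```text
time: 28.5
tool_pos: [639.3, 18.1, 95.7]
tcp_rot: [-180.0, 0.0, 74.1]
ft_force: [-2.6, -1.7, 1.2]
finger_gap: 49.0
grip_force: 42.0
```

```bash
python3 q.py
```

```text
t 28.50 yaw 74.1 z 95.70  Tz 0.266  f tool x -2.4 y -2.0 up 1.2 gap 49.0 j6 13.0 [639.3  18.1] [-0.333  0.553  0.266]
```

Emit:
step_arm(
  rows=[
    [[0,0,0.25],3],
  ],
)

```text
time: 28.6
tool_pos: [639.3, 18.2, 95.4]
tcp_rot: [-180.0, 0.0, 71.1]
ft_force: [-2.2, -1.7, 2.2]
finger_gap: 48.9
grip_force: 42.0
```

```bash
python3 q.py
```

```text
t 28.60 yaw 71.1 z 95.43  Tz 0.173  f tool x -2.3 y -1.5 up 2.2 gap 48.9 j6 16.0 [639.3  18.2] [-0.306  0.582  0.173]
```

Emit:
step_arm(
  rows=[
    [[0,0,0.25],3],
  ],
)

```text
time: 28.7
tool_pos: [639.2, 18.2, 95.2]
tcp_rot: [-180.0, 0.0, 68.1]
ft_force: [-2.8, -1.8, 1.8]
finger_gap: 49.0
grip_force: 42.0
```

```bash
python3 q.py
```

```text
t 28.70 yaw 68.1 z 95.15  Tz 0.227  f tool x -2.7 y -1.9 up 1.8 gap 49.0 j6 19.0 [639.2  18.2] [-0.197  0.522  0.227]
```

```bash
cat > fit.py <<'E'
import numpy as np,sys
D=[(184.9,.144),(172.9,.126),(160.9,.150),(152.9,.113),(144.9,.177),(136.9,.139),(128.9,.149),(124.9,.152),(120.9,.171),(116.9,.114),(112.9,.185),(108.9,.193),(104.9,.175),(97,.178),(93,.186),(86,.171),(83,.212),(80,.194),(77,.183),(74.1,.266),(71.1,.173),(68.1,.227)]
D+=eval(sys.argv[1]) if len(sys.argv)>1 else []
D=np.array(D); x=-D[:,0]; y=D[:,1]; best=[]
for k in range(-150,0,2):
    h=.2*np.radians(np.maximum(0,x-k)); b=(y-h).mean(); best.append((((y-h-b)**2).sum(),-k,b))
m=min(best); s2=m[0]/(len(y)-2)
print("best",m,"sd",s2**.5,"68%% range",[k for q,k,b in best if q<m[0]+s2][::len([1 for q,k,b in best if q<m[0]+s2])-1 or 1],"95%",[k for q,k,b in best if q<m[0]+4*s2])
E
python3 fit.py
```

```text
best (np.float64(0.016371649650922422), 90, np.float64(0.1573362397131013)) sd 0.02861088049232531 68%% range [94, 88] 95% [98, 96, 94, 92, 90, 88, 86, 84]
```

Emit:
step_arm(
  rows=[
    [[0,0,0.15],2],
  ],
)

```text
time: 28.8
tool_pos: [639.2, 18.2, 94.9]
tcp_rot: [-180.0, 0.0, 66.1]
ft_force: [-3.8, -1.8, 1.1]
finger_gap: 48.9
grip_force: 41.9
```

```bash
python3 q.py
```

```text
t 28.80 yaw 66.1 z 94.95  Tz 0.213  f tool x -3.2 y -2.8 up 1.1 gap 48.9 j6 21.0 [639.2  18.2] [-0.236  0.615  0.213]
```

Emit:
step_arm(
  rows=[
    [[0,0,0.17],2],
  ],
)

```text
time: 28.9
tool_pos: [639.2, 18.2, 94.8]
tcp_rot: [-180.0, 0.0, 64.1]
ft_force: [-2.5, -1.6, 2.2]
finger_gap: 49.2
grip_force: 41.9
```

```bash
python3 q.py
```

```text
t 28.90 yaw 64.1 z 94.83  Tz 0.272  f tool x -2.5 y -1.5 up 2.2 gap 49.2 j6 22.9 [639.2  18.2] [-0.204  0.632  0.272]
```

Emit:
step_arm(
  rows=[
    [[0,0,0.17],2],
  ],
)

```text
time: 29.0
tool_pos: [639.1, 18.3, 94.6]
tcp_rot: [-180.0, 0.0, 62.1]
ft_force: [-3.2, -2.0, 1.5]
finger_gap: 49.0
grip_force: 41.9
```

```bash
python3 q.py
```

```text
t 29.00 yaw 62.1 z 94.64  Tz 0.221  f tool x -3.2 y -1.9 up 1.5 gap 49.0 j6 24.9 [639.1  18.3] [-0.247  0.677  0.221]
```

Emit:
step_arm(
  rows=[
    [[0,0,-0.35],-4],
    [[0,0,-0.7],-8],
  ],
)

```text
time: 29.2
tool_pos: [639.2, 18.2, 95.4]
tcp_rot: [-180.0, 0.0, 70.3]
ft_force: [-2.1, -1.5, 1.6]
finger_gap: 49.0
grip_force: 42.0
```

```bash
python3 q.py
```

```text
t 29.20 yaw 70.3 z 95.35  Tz -0.169  f tool x -2.2 y -1.4 up 1.6 gap 49.0 j6 16.7 [639.2  18.2] [-0.278  0.506 -0.169]
```

Emit:
step_arm(
  rows=[
    [[0,0,-0.25],-3],
  ],
)

```text
time: 29.3
tool_pos: [639.3, 18.2, 95.7]
tcp_rot: [-180.0, -0.0, 73.3]
ft_force: [-2.4, -1.9, 1.0]
finger_gap: 48.7
grip_force: 42.0
```

```bash
python3 q.py
```

```text
t 29.30 yaw 73.3 z 95.67  Tz -0.191  f tool x -2.5 y -1.8 up 1.0 gap 48.7 j6 13.7 [639.3  18.2] [-0.282  0.495 -0.191]
```

Emit:
step_arm(
  rows=[
    [[0,0,-0.25],-3],
  ],
)

```text
time: 29.4
tool_pos: [639.4, 18.2, 95.9]
tcp_rot: [-180.0, -0.0, 76.3]
ft_force: [-1.5, -1.9, 1.6]
finger_gap: 49.0
grip_force: 42.0
```

```bash
python3 q.py
```

```text
t 29.40 yaw 76.3 z 95.93  Tz -0.193  f tool x -2.2 y -1.0 up 1.6 gap 49.0 j6 10.8 [639.4  18.2] [-0.348  0.494 -0.193]
```

Emit:
step_arm(
  rows=[
    [[0,0,0.35],4],
    [[0,0,0.7],8],
  ],
)

```text
time: 29.6
tool_pos: [639.2, 18.2, 95.2]
tcp_rot: [-180.0, 0.0, 68.0]
ft_force: [-2.2, -2.6, 2.1]
finger_gap: 49.2
grip_force: 41.9
```

```bash
python3 q.py
```

```text
t 29.60 yaw 68.0 z 95.15  Tz 0.207  f tool x -3.2 y -1.0 up 2.1 gap 49.2 j6 19.0 [639.2  18.2] [-0.306  0.587  0.207]
```

Emit:
step_arm(
  rows=[
    [[0,0,0.25],3],
  ],
)

```text
time: 29.7
tool_pos: [639.2, 18.3, 94.9]
tcp_rot: [-180.0, 0.0, 65.0]
ft_force: [-2.8, -2.0, 1.4]
finger_gap: 48.7
grip_force: 41.9
```

```bash
python3 q.py
```

```text
t 29.70 yaw 65.0 z 94.87  Tz 0.224  f tool x -3.0 y -1.7 up 1.4 gap 48.7 j6 22.0 [639.2  18.3] [-0.227  0.672  0.224]
```

Emit:
step_arm(
  rows=[
    [[0,0,0.25],3],
  ],
)

```text
time: 29.8
tool_pos: [639.2, 18.3, 94.6]
tcp_rot: [-180.0, 0.0, 62.1]
ft_force: [-3.6, -1.3, 2.3]
finger_gap: 48.9
grip_force: 41.9
```

```bash
python3 q.py
```

```text
t 29.80 yaw 62.1 z 94.62  Tz 0.298  f tool x -2.9 y -2.6 up 2.3 gap 48.9 j6 25.0 [639.2  18.3] [-0.218  0.686  0.298]
```

To separate the brake from the foot, I'll sweep back past the supposed touch and forward again at one speed.

Emit:
step_arm(
  rows=[
    [[0,0,-0.4],-5],
  ],
)

```text
time: 29.9
tool_pos: [639.2, 18.2, 95.0]
tcp_rot: [-180.0, 0.0, 67.1]
ft_force: [-3.2, -1.8, 2.5]
finger_gap: 48.6
grip_force: 42.0
```

Emit:
step_arm(
  rows=[
    [[0,0,-0.44],-5],
  ],
)

```text
time: 30.0
tool_pos: [639.3, 18.2, 95.5]
tcp_rot: [-180.0, 0.0, 72.3]
ft_force: [-1.8, -2.5, 1.6]
finger_gap: 48.7
grip_force: 42.0
```

```bash
python3 q.py
```

```text
t 30.00 yaw 72.3 z 95.52  Tz -0.242  f tool x -2.9 y -1.0 up 1.6 gap 48.7 j6 14.7 [639.3  18.2] [-0.312  0.466 -0.242]
```

Emit:
step_arm(
  rows=[
    [[0,0,-0.44],-5],
  ],
)

```text
time: 30.1
tool_pos: [639.4, 18.1, 96.0]
tcp_rot: [-180.0, 0.0, 77.4]
ft_force: [-0.7, -3.0, 1.9]
finger_gap: 48.7
grip_force: 42.0
```

```bash
python3 q.py
```

```text
t 30.10 yaw 77.4 z 95.98  Tz -0.208  f tool x -3.0 y -0.1 up 1.9 gap 48.7 j6 9.7 [639.4  18.1] [-0.37   0.417 -0.208]
```

Emit:
step_arm(
  rows=[
    [[0,0,-0.44],-5],
  ],
)

```text
time: 30.2
tool_pos: [639.5, 18.1, 96.4]
tcp_rot: [-180.0, 0.0, 82.4]
ft_force: [-1.1, -2.7, 1.5]
finger_gap: 49.2
grip_force: 41.9
```

```bash
python3 q.py
```

```text
t 30.20 yaw 82.4 z 96.45  Tz -0.205  f tool x -2.8 y -0.8 up 1.5 gap 49.2 j6 4.7 [639.5  18.1] [-0.358  0.38  -0.205]
```

Emit:
step_arm(
  rows=[
    [[0,0,-0.44],-5],
  ],
)

```text
time: 30.3
tool_pos: [639.6, 18.1, 96.9]
tcp_rot: [180.0, 0.0, 87.3]
ft_force: [-1.2, -3.1, 1.0]
finger_gap: 49.4
grip_force: 41.9
```

```bash
python3 q.py
```

```text
t 30.30 yaw 87.3 z 96.95  Tz -0.170  f tool x -3.1 y -1.0 up 1.0 gap 49.4 j6 -0.3 [639.6  18.1] [-0.424  0.308 -0.17 ]
```

Emit:
step_arm(
  rows=[
    [[0,0,-0.44],-5],
  ],
)

```text
time: 30.4
tool_pos: [639.6, 18.0, 97.4]
tcp_rot: [180.0, 0.0, 92.3]
ft_force: [0.3, -2.0, 1.7]
finger_gap: 48.9
grip_force: 41.9
```

```bash
python3 q.py
```

```text
t 30.40 yaw 92.3 z 97.41  Tz -0.223  f tool x -2.1 y 0.3 up 1.7 gap 48.9 j6 -5.3 [639.6  18. ] [-0.401  0.253 -0.223]
```

Emit:
step_arm(
  rows=[
    [[0,0,-0.44],-5],
  ],
)

```text
time: 30.5
tool_pos: [639.7, 18.0, 97.9]
tcp_rot: [180.0, 0.0, 97.4]
ft_force: [0.7, -3.1, 0.8]
finger_gap: 48.6
grip_force: 41.9
```

```bash
python3 q.py
```

```text
t 30.50 yaw 97.4 z 97.87  Tz -0.283  f tool x -3.1 y 0.3 up 0.8 gap 48.6 j6 -10.3 [639.7  18. ] [-0.433  0.228 -0.283]
```

Emit:
step_arm(
  rows=[
    [[0,0,-0.44],-5],
  ],
)

```text
time: 30.6
tool_pos: [639.8, 18.1, 98.4]
tcp_rot: [180.0, 0.0, 102.3]
ft_force: [0.5, -2.3, 1.7]
finger_gap: 49.1
grip_force: 41.9
```

```bash
python3 q.py
```

```text
t 30.60 yaw 102.3 z 98.36  Tz -0.245  f tool x -2.3 y 0.0 up 1.7 gap 49.1 j6 -15.3 [639.8  18.1] [-0.471  0.181 -0.245]
```

Emit:
step_arm(
  rows=[
    [[0,0,-0.44],-5],
  ],
)

```text
time: 30.7
tool_pos: [639.9, 18.0, 98.8]
tcp_rot: [179.9, 0.0, 107.4]
ft_force: [0.6, -2.2, 0.5]
finger_gap: 49.2
grip_force: 41.9
```

```bash
python3 q.py
```

```text
t 30.70 yaw 107.4 z 98.81  Tz -0.251  f tool x -2.3 y -0.1 up 0.5 gap 49.2 j6 -20.3 [639.9  18. ] [-0.427  0.091 -0.251]
```

Emit:
step_arm(
  rows=[
    [[0,0,-0.44],-5],
  ],
)

```text
time: 30.8
tool_pos: [640.0, 18.0, 99.3]
tcp_rot: [179.9, 0.0, 112.4]
ft_force: [1.0, -2.4, 1.6]
finger_gap: 48.9
grip_force: 41.8
```

```bash
python3 q.py
```

```text
t 30.80 yaw 112.4 z 99.26  Tz -0.264  f tool x -2.6 y 0.0 up 1.6 gap 48.9 j6 -25.3 [640.  18.] [-0.44  -0.019 -0.264]
```

Emit:
step_arm(
  rows=[
    [[0,0,-0.44],-5],
  ],
)

```text
time: 30.9
tool_pos: [640.1, 18.0, 99.8]
tcp_rot: [179.9, 0.0, 117.3]
ft_force: [1.6, -2.2, 0.2]
finger_gap: 48.9
grip_force: 41.8
```

```bash
python3 q.py
```

```text
t 30.90 yaw 117.3 z 99.76  Tz -0.199  f tool x -2.7 y 0.4 up 0.2 gap 48.9 j6 -30.3 [640.1  18. ] [-0.45  -0.02  -0.199]
```

Emit:
step_arm(
  rows=[
    [[0,0,-0.44],-5],
  ],
)

```text
time: 31.0
tool_pos: [640.2, 18.1, 100.2]
tcp_rot: [179.9, 0.0, 122.4]
ft_force: [1.7, -1.3, 0.0]
finger_gap: 49.0
grip_force: 41.8
```

```bash
python3 q.py
```

```text
t 31.00 yaw 122.4 z 100.21  Tz -0.208  f tool x -2.0 y 0.8 up 0.0 gap 49.0 j6 -35.3 [640.2  18.1] [-0.404 -0.078 -0.208]
```

Emit:
step_arm(
  rows=[
    [[0,0,0.55],5],
    [[0,0,1.1],10],
  ],
)

```text
time: 31.2
tool_pos: [640.0, 18.1, 99.1]
tcp_rot: [179.9, 0.0, 112.0]
ft_force: [-0.1, -2.7, 0.7]
finger_gap: 48.6
grip_force: 41.8
```

```bash
python3 q.py
```

```text
t 31.20 yaw 112.0 z 99.13  Tz 0.189  f tool x -2.5 y -1.1 up 0.7 gap 48.6 j6 -25.0 [640.   18.1] [-0.488  0.117  0.189]
```

Emit:
step_arm(
  rows=[
    [[0,0,0.44],5],
  ],
)

```text
time: 31.3
tool_pos: [639.9, 18.0, 98.6]
tcp_rot: [180.0, 0.0, 107.0]
ft_force: [-0.6, -3.0, 0.9]
finger_gap: 49.0
grip_force: 41.8
```

```bash
python3 q.py
```

```text
t 31.30 yaw 107.0 z 98.63  Tz 0.181  f tool x -2.7 y -1.4 up 0.9 gap 49.0 j6 -19.9 [639.9  18. ] [-0.47   0.233  0.181]
```

Emit:
step_arm(
  rows=[
    [[0,0,0.44],5],
  ],
)

```text
time: 31.4
tool_pos: [639.8, 18.0, 98.2]
tcp_rot: [180.0, 0.0, 102.0]
ft_force: [0.0, -3.1, 1.5]
finger_gap: 49.3
grip_force: 41.8
```

```bash
python3 q.py
```

```text
t 31.40 yaw 102.0 z 98.19  Tz 0.158  f tool x -3.0 y -0.6 up 1.5 gap 49.3 j6 -14.9 [639.8  18. ] [-0.489  0.28   0.158]
```

Emit:
step_arm(
  rows=[
    [[0,0,0.44],5],
  ],
)

```text
time: 31.5
tool_pos: [639.7, 18.0, 97.7]
tcp_rot: [180.0, 0.0, 97.0]
ft_force: [-0.6, -2.9, 2.0]
finger_gap: 49.0
grip_force: 41.8
```

```bash
python3 q.py
```

```text
t 31.50 yaw 97.0 z 97.70  Tz 0.209  f tool x -2.8 y -1.0 up 2.0 gap 49.0 j6 -9.9 [639.7  18. ] [-0.476  0.371  0.209]
```

Emit:
step_arm(
  rows=[
    [[0,0,0.44],5],
  ],
)

```text
time: 31.6
tool_pos: [639.7, 18.1, 97.2]
tcp_rot: [180.0, 0.0, 92.0]
ft_force: [-1.1, -2.6, 1.5]
finger_gap: 49.3
grip_force: 41.8
```

```bash
python3 q.py
```

```text
t 31.60 yaw 92.0 z 97.24  Tz 0.207  f tool x -2.6 y -1.2 up 1.5 gap 49.3 j6 -4.9 [639.7  18.1] [-0.458  0.438  0.207]
```

Emit:
step_arm(
  rows=[
    [[0,0,0.44],5],
  ],
)

```text
time: 31.7
tool_pos: [639.6, 18.1, 96.8]
tcp_rot: [180.0, 0.0, 87.0]
ft_force: [-1.3, -2.9, 1.4]
finger_gap: 49.1
grip_force: 41.9
```

```bash
python3 q.py
```

```text
t 31.70 yaw 87.0 z 96.76  Tz 0.199  f tool x -3.0 y -1.2 up 1.4 gap 49.1 j6 0.1 [639.6  18.1] [-0.35   0.47   0.199]
```

Emit:
step_arm(
  rows=[
    [[0,0,0.44],5],
  ],
)

```text
time: 31.8
tool_pos: [639.5, 18.1, 96.3]
tcp_rot: [-180.0, 0.0, 82.0]
ft_force: [-1.7, -2.6, 1.9]
finger_gap: 48.7
grip_force: 41.9
```

```bash
python3 q.py
```

```text
t 31.80 yaw 82.0 z 96.30  Tz 0.215  f tool x -2.8 y -1.3 up 1.9 gap 48.7 j6 5.1 [639.5  18.1] [-0.386  0.527  0.215]
```

Emit:
step_arm(
  rows=[
    [[0,0,0.44],5],
  ],
)

```text
time: 31.9
tool_pos: [639.4, 18.1, 95.8]
tcp_rot: [-180.0, 0.0, 77.0]
ft_force: [-2.5, -2.8, 2.3]
finger_gap: 49.1
grip_force: 41.9
```

```bash
python3 q.py
```

```text
t 31.90 yaw 77.0 z 95.82  Tz 0.235  f tool x -3.3 y -1.8 up 2.3 gap 49.1 j6 10.1 [639.4  18.1] [-0.381  0.58   0.235]
```

Emit:
step_arm(
  rows=[
    [[0,0,0.44],5],
  ],
)

```text
time: 32.0
tool_pos: [639.3, 18.2, 95.4]
tcp_rot: [-180.0, 0.0, 72.0]
ft_force: [-2.7, -2.2, 3.3]
finger_gap: 49.2
grip_force: 41.9
```

```bash
python3 q.py
```

```text
t 32.00 yaw 72.0 z 95.39  Tz 0.229  f tool x -2.9 y -1.9 up 3.3 gap 49.2 j6 15.1 [639.3  18.2] [-0.284  0.624  0.229]
```

Emit:
step_arm(
  rows=[
    [[0,0,0.44],5],
  ],
)

```text
time: 32.1
tool_pos: [639.2, 18.2, 94.9]
tcp_rot: [-180.0, 0.0, 67.0]
ft_force: [-3.3, -1.3, 2.6]
finger_gap: 48.6
grip_force: 41.9
```

```bash
python3 q.py
```

```text
t 32.10 yaw 67.0 z 94.90  Tz 0.239  f tool x -2.5 y -2.6 up 2.6 gap 48.6 j6 20.1 [639.2  18.2] [-0.267  0.668  0.239]
```

Emit:
step_arm(
  rows=[
    [[0,0,0.44],5],
  ],
)

```text
time: 32.2
tool_pos: [639.2, 18.3, 94.4]
tcp_rot: [-180.0, 0.0, 62.0]
ft_force: [-2.3, -2.6, 2.9]
finger_gap: 48.7
grip_force: 41.9
```

```bash
python3 q.py
```

```text
t 32.20 yaw 62.0 z 94.44  Tz 0.291  f tool x -3.4 y -0.8 up 2.9 gap 48.7 j6 25.1 [639.2  18.3] [-0.182  0.741  0.291]
```

```bash
cat > fit2.py <<'E'
import numpy as np
A=[(184.9,.144),(172.9,.126),(160.9,.150),(152.9,.113),(144.9,.177),(136.9,.139),(128.9,.149),(124.9,.152),(120.9,.171),(116.9,.114),(112.9,.185),(108.9,.193),(104.9,.175),(97,.178),(93,.186),(86,.171),(83,.212),(80,.194),(77,.183),(74.1,.266),(71.1,.173),(68.1,.227),(66.1,.213),(64.1,.272),(62.1,.221),(68,.207),(65,.224),(62.1,.298)]
B=[(70.3,-.169),(73.3,-.191),(76.3,-.193),(72.3,-.242),(77.4,-.208),(82.4,-.205),(87.3,-.170),(92.3,-.223),(97.4,-.283),(102.3,-.245),(107.4,-.251),(112.4,-.264),(117.3,-.199),(122.4,-.208)]
C=[(112,.189),(107,.181),(102,.158),(97,.209),(92,.207),(87,.199),(82,.215),(77,.235),(72,.229),(67,.239),(62,.291)]
def go(G,n):
    out=[]
    for k in range(40,160,1):
        s=0
        for g in G:
            g=np.array(g); e=g[:,1]-.2*np.radians(np.maximum(0,k-g[:,0])); s+=((e-e.mean())**2).sum()
        out.append((s,k))
    m=min(out); s2=m[0]/(n-len(G)-1); print(m,s2**.5,"68",[k for s,k in out if s<m[0]+s2][::200] ,max(k for s,k in out if s<m[0]+s2),"95",min(k for s,k in out if s<m[0]+4*s2),max(k for s,k in out if s<m[0]+4*s2))
go([A],len(A));go([B],len(B));go([C],len(C));go([A,B,C],len(A+B+C))
E
python3 fit2.py
```

```text
(np.float64(0.021824415059173253), 89) 0.028972410655638776 68 [87] 92 95 83 96
(np.float64(0.013162807119205427), 84) 0.03311948962872343 68 [76] 93 95 40 99
(np.float64(0.0027868170687014525), 88) 0.017596770753943124 68 [84] 90 95 81 95
(np.float64(0.03824172860650405), 89) 0.027936417826003788 68 [86] 91 95 84 93
```

All three sweeps agree: touch at yaw 89 ± 2.5°, so at 62° the foot presses about 19 N. Now relieve, let go and rise.

Emit:
step_arm(
  rows=[
    [[-0.3,-0.2,-0.4],0],
    [[-0.3,-0.2,-0.4],0],
  ],
)

```text
time: 32.4
tool_pos: [639.1, 18.2, 94.9]
tcp_rot: [-180.0, -0.0, 62.2]
ft_force: [-1.1, -1.9, 1.3]
finger_gap: 48.7
grip_force: 41.9
```

Emit:
step_arm(
  rows=[
    [[0,0,0],0],
    [[0,0,0],0],
    [[0,0,0],0],
    [[0,0,0],0],
    [[0,0,0],0],
  ],
  fingers=1,
)

```text
time: 32.9
tool_pos: [639.2, 18.1, 94.9]
tcp_rot: [180.0, -0.0, 62.1]
ft_force: [-0.6, 0.5, 0.9]
finger_gap: 85.6
grip_force: 0.0
```

Emit:
step_arm(
  rows=[
    [[0,0,-5],0],
    [[0,0,-15],0],
    [[0,0,-30],0],
    [[0,0,-50],0],
    [[0,0,-75],0],
    [[0,0,-100],0],
    [[0,0,-115],0],
    [[0,0,-120],0],
    [[0,0,-120],0],
    [[0,0,-120],0],
  ],
)

```text
time: 33.9
tool_pos: [638.5, 18.1, 213.5]
tcp_rot: [-179.9, 0.0, 62.1]
ft_force: [-0.3, -0.7, 0.3]
finger_gap: 85.3
grip_force: 0.0
```

```bash
python3 - <<'E'
from h import *
s=snapshot("side"); print("tail",tail(s),"expected ~325,289"); x=r.sense(); print(x["time"],x["tool_pos"],x["ft_force"],x["qd"].max())
print(r.hand_in())
E
```

```text
tail [325 289] expected ~325,289
33.95 [638.30794979  18.0530383  213.11305577] [-0.28147181 -0.65843494 -1.16473095] 0.2809919963432694
the job is handed in; nothing more can be done
None
```

The job was handed in at 34 s with the plate against the stop, the foot pressing at an estimated 19 N (from knob torque, not measured directly), and the gripper open and clear; no verdict came back.

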